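# Clear the slide deck, release the latched hardware tray and slide it home

## Task

The hardware tray is pulled out and latched open, and offcuts lie on the slide deck where it has to travel. Sweep all the offcuts off the deck into the orange trough with the held brush, never touching the sharp pieces with the gripper, and set the brush back down on the bench standing on its bristles; then press the red release lever under the tray's ledge while the tray is out and slide the tray fully home against its stop, with its tilt-out bin closed. Do not force the mechanism, and leave the hammer, spanner and bottle alone.

Things in the scene. Friction and masses are not known exactly. Their poses are not given: they have to be found in the camera images.
- station: fixed aluminium slide bed with flush rails. Origin at bench height, mid-width, below the tray's inner end wall when the tray is fully out. x axis: across the bed, away from the robot; y: along the slide, the way the tray goes home; z up. Deck x -60 to 60, y -130 to 140 mm, top 30 mm above the bench. Tray starts over y -166 to 0
- deck_mid (a point): middle of the bare deck's top: bare from the tray's inner end (station y = 0) to the inner face of the grey end bumper (y = 125 mm; bumper top 60 mm above the bench) and from x -60 to 60; near and far edges are open
- trough_mid (a point): middle of the floor of the orange scrap trough along the deck's far edge: inside station x 60 to 125, y -10 to 140 mm, floor 4 mm and walls 42 mm above the bench, no wall on the deck's side (deck edge 26 mm above its floor)
- tray (a joint): white hardware tray's slide, m: 0 = fully out and latched (start), 0.120 = fully home against its end stop; moves along the station's y; 2 N friction. Tray 120 mm wide, 166 mm long with the bin at its outer (-y) end, walls up to 120 mm above the bench
- ledge_edge (a point): on the tray: lower outer edge of the clear 5 mm thick ledge along the top of its near (-x) side. Ledge: station x -57 to -92, y -130 to 0 with the tray out, underside 115 mm above the bench. It hangs over the lever, which cannot be reached straight from above, only by a tool tilted in under the ledge from the robot's side
- lever (a joint): red sprung release lever, rad: 0 = up (latched), 0.42 = fully down; hinge along the slide at the tray's near wall. Press its outer part down: the tray is free from about 0.25 rad (pad down about 6 mm). 5 N at the pad starts it, 14 N fully down. Hold it down until the tray has moved about 21 mm homewards; then it may spring up and the tray runs free
- lever_pad (a point): on the red paddle's upper face, 22 mm out from the hinge, mid-length; moves with lever and tray. Starts at station x -82, y -50, 60 mm up. Paddle: 52 mm along the slide, from x -61 to -91, rising 15 degrees outwards. A 12 mm high rib across its home-side (+y) end, 26 mm from this point, lets the fingertip that holds it down push lever and tray homewards
- bin (a joint): clear-fronted tilt-out bin at the tray's outer (-y) end, rad: 0 = shut, up to 0.6 = tilted out; starts partly out and stays where left (about 1 N at its upper edge moves it). Pivots on its lower outer edge, 50 mm above the bench. Pushing its front homewards shuts it, then pushes the whole tray
- bin_face (a point): middle of the bin's front face, 45 mm above its pivot edge; the front is 108 mm wide and 62 mm high. Shut, the front faces -y of the station, 166 mm out from the tray's inner end
- brush: wooden bench brush standing on its bristles. Origin at the centre of the bristles' underside, x axis along its length. Dark bristle block 90 x 20 mm and 24 mm high, stock 96 x 30 mm from 24 to 36 mm, upright grip 66 mm long (x), 20 mm thick (y) from 36 to 80 mm. 140 g; grip it by the sides (fingers closing along its y)
- offcut_a: bright steel block offcut, 15 to 18 mm across and 18 mm tall, origin at the centre of its underside; starts on the bare part of the deck, its top about 47 mm above the bench. Sharp-edged: to be moved with the brush only
- offcut_b: brass angle offcut, 15 to 18 mm across and 17 mm tall, origin at the centre of its underside; starts on the bare part of the deck, its top about 47 mm above the bench. Sharp-edged: to be moved with the brush only
- offcut_c: blue plastic T-profile offcut, 15 to 18 mm across and 16 mm tall, origin at the centre of its underside; starts on the bare part of the deck, its top about 47 mm above the bench. Sharp-edged: to be moved with the brush only
- hammer: bystander: hammer with lime grip, lying, 0.22 m long, beside the bed
- spanner: bystander: steel adjustable spanner, lying, 0.17 m long, beside the bed
- bottle: bystander: small glass bottle with clip-on lid, 56 mm across, 92 mm tall, origin under its centre

How it is judged:
By the outcome, as a careful person would: the job done as asked, in the order asked, and still so for the second after the job is handed in, with the robot touching nothing.
It also fails if it takes over 66 s, if anything falls off the work surface, if the arm or the gripper's body presses on something with over 40 N, if the wrist force passes 120 N, or if a joint passes its speed limit or range.

## Robot

A 6-joint arm with a two-finger parallel gripper is mounted at the origin on the work surface. World frame = base frame: x ahead of the robot, y to its left, z up, the work surface at z = 0. Lengths are in m, angles in rad, forces in N, time in s.
With the tool pointing down it reaches from about 0.325 to 0.925 m from the base axis. Payload 3.1 kg.
Tool frame: the origin (TCP) lies at the very end of the fingers, on their centre line; the grasp point (between the pads) lies 19 mm behind it; z points along the fingers, y is the line along which they close (so a half turn about z gives the same grasp; the last joint's range is limited). The gripper opens to 85 mm and grips with 20 to 120 N. Pads are 22 mm wide; open, the fingers measure 114 mm over their backs; the gripper's body (76 mm by 85 mm) begins 54 mm behind the grasp point. The pads swing forward as they close: fully open they stand 13 mm farther back than shut.
Start: joints at [1.081, 0.217, 1.613, -0, 1.311, -0.112], TCP at [0.231, 0.581, 0.231] pointing down, gripper open.
Joint ranges: [-2.75, 2.75], [-0.78, 2.1], [0.31, 2.55], [-1.13, 4.27], [0.13, 2.63], [-2.58, 2.58]. Speed limits (rad/s): [2.79, 2.79, 3.14, 3.14, 3.14, 3.14].

## Interface

Orientations are given as a unit quaternion [x, y, z, w].
In Python, from cell import bot gives the robot as it stands. The module is installed in compiled form; this text tells all that it offers.
- The arm moves only by the tool step_arm, never from a script. Its argument "plan" is a list that holds one entry, the list of rows, each a list of 7 numbers: the shift along the tool's x, y, z scaled (see below), then the turn, a rotation vector about the tool's x, y, z scaled (see below), then the gripper's target within -1 to 1 (fully open at 1, half-way at 0, shut at -1). In form: [[[tx, ty, tz, wx, wy, wz, jaw], ...]]. A call has exactly 10 rows; each row is the pose to reach, as a shift and turn from the pose commanded when the call began, along the tool's axes at that moment; what a row does not reach only later rows make up. The controller multiplies each number of a shift by 0.25 m and each number of a turn by 2 rad. A row lasts 1/12 s, in which the tool goes at most 41.7 mm and 7.16 degrees, less where a joint would pass 70% of its speed; a pose out of reach is approached as far as the arm can. A call with a number of a shift or a turn outside -1 to 1 is refused whole. A call with a gripper value outside its range is refused whole. The fingers move at their own pace and stop on an object; the grip force is fixed at half the most. Time passes only in rows, so rows that repeat a pose let the fingers close, or fill a call up. It gives the time, the measured TCP pose, the force, the opening and the grip force at its end, in the units of the state.
- bot.get_state(): the state, without advancing time (a new reading comes with each control period).
- bot.read_camera(name): name is "scene" or "top"; returns a dict with "image" (384x512x3 uint8, blue, green, red), "depth" (384x512 float32, m along the optical axis (not along the pixel's ray), 0 where there is no reading), "camera_matrix" (3x3 intrinsics, pixels), "D" ([k1, k2, p1, p2, k3] as OpenCV has them; the pictures are not rectified), "rvec" (rotation vector, rad) and "tvec" (3), from world to camera coordinates, as OpenCV has them. Camera axes: x right, y down, z forward; pixel columns grow to the right and rows downward; lengths in m; the calibration is good to about 2 mm. A picture is of the moment at which its call begins.
- bot.hand_in(): hands the job in; it is judged then, once.
The state is a dict: "t": time; "joint_pos": joint angles; "joint_velocities": joint speeds; "joint_efforts": joint torques, N m; "position": TCP position; "tcp_rot": TCP orientation; "ft_force": force on the tool from outside, world axes, zero at the start; "torque": the same for the moment, N m; "opening": finger opening in m; "gripper_force": force on a finger pad.
Only numpy, scipy, OpenCV 4.12 (cv2) and the standard library are available. Lean on these libraries where they do the work, as an engineer would, in place of code of your own. Each camera call takes 0.05 s, during which the arm holds its last target. There are 200 camera calls.

## Working session

There is one attempt and no reset: what is moved stays moved. The work goes in short steps, Python scripts to look and compute and a tool call to move; the robot and the scene stay as the last step left them, time stands still between calls to the robot, and variables do not carry over. Pictures are saved under pics/ and viewed, at most 10 in all, crops included, and the job is handed in when it is done.

Besides the shell and the picture viewer there is one more tool, called after ">>>" as name(argument=value, ...) on one line, values as JSON. step_arm: Moves the arm, as the interface text tells. Its arguments: {"type":"object","properties":{"plan":{"type":"array"}},"required":["plan"]}

```bash
mkdir -p pics
cat > h.py <<'E'
import numpy as np, cv2
from scipy.spatial.transform import Rotation as R
from cell import bot
def cam(n):
    c=bot.read_camera(n); c['R']=cv2.Rodrigues(np.array(c['rvec'],float))[0]; c['t']=np.array(c['tvec'],float).ravel(); return c
def ray(c,uv):
    p=cv2.undistortPoints(np.array(uv,float).reshape(-1,1,2),c['camera_matrix'],np.array(c['D'],float)).reshape(-1,2)
    d=np.c_[p,np.ones(len(p))]@c['R']; return -c['R'].T@c['t'],d
def onz(c,uv,z):
    o,d=ray(c,uv); return o+d*((z-o[2])/d[:,2])[:,None]
def cloud(c):
    h,w=c['depth'].shape; v,u=np.mgrid[:h,:w]
    p=cv2.undistortPoints(np.c_[u.ravel(),v.ravel()].astype(float).reshape(-1,1,2),c['camera_matrix'],np.array(c['D'],float)).reshape(-1,2)
    P=np.c_[p,np.ones(len(p))]*c['depth'].reshape(-1,1)
    return ((P-c['t'])@c['R']).reshape(h,w,3)
E
python3 - <<'E'
from h import *
for n in("top","scene"):
    c=cam(n); cv2.imwrite(f'pics/{n}0.png',cv2.resize(c['image'],(800,600),interpolation=cv2.INTER_CUBIC))
    np.savez(f'{n}0.npz',**c); print(n,-c['R'].T@c['t'],c['R'][2])
print(bot.get_state())
E
```

```text
top [ 0.34830592 -0.02179426  1.12215092] [ 0.17657396 -0.02238425 -0.98403282]
scene [1.13270957 0.34840463 0.8017249 ] [-0.59184009 -0.40853547 -0.69485544]
{'t': 0.1, 'joint_pos': array([ 1.08082089e+00,  2.17683802e-01,  1.61484257e+00, -3.80883595e-06,
        1.31127823e+00, -1.12193306e-01]), 'joint_velocities': array([-0.0006126 , -0.00067629, -0.00225527, -0.0007606 ,  0.00044079,
       -0.00010781]), 'joint_efforts': array([-8.91840173e-04, -3.98074937e+01, -3.04970241e+01, -1.87665096e-04,
        4.32258195e-03, -2.43917117e-05]), 'position': array([0.23015441, 0.58026326, 0.2300597 ]), 'tcp_rot': array([ 1.87769206e-01,  9.82212555e-01, -1.05676988e-03, -3.26226459e-04]), 'ft_force': array([-0.82908419,  0.63940702,  0.75744884]), 'torque': array([ 0.00095557,  0.04227848, -0.04048296]), 'gripper_force': 0.0, 'opening': 0.08516044245505319}
```

View pics/top0.png

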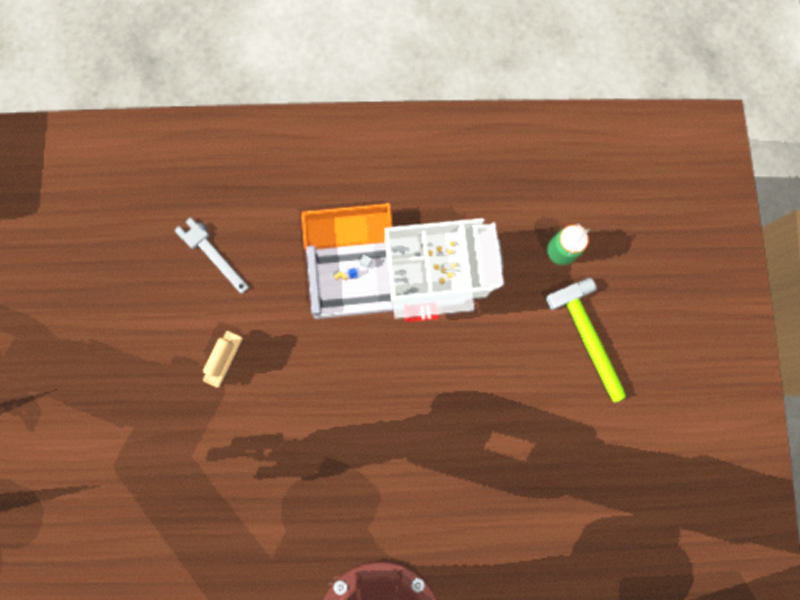

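View pics/scene0.png

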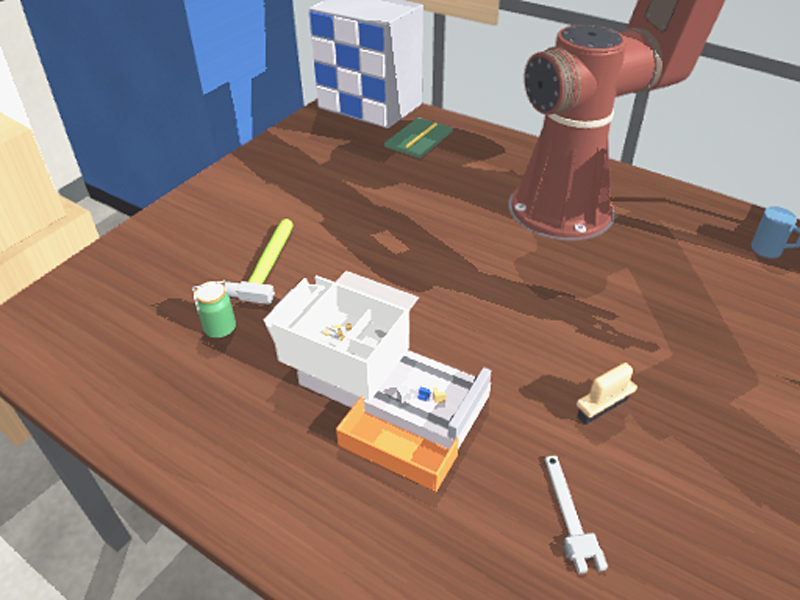

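Top view (800x600): brush at (222,360), deck centre about (350,280), trough (347,225), tray (430,265), red lever (422,312), bottle (570,245), hammer head (572,293). The slide's home direction is image left, which is roughly world +y.

Run:
```python
from h import *
def rect(P): 
    (c,s,a)=cv2.minAreaRect((P[:,:2]*1000).astype(np.float32)); return np.round(c,1),np.round(s,1),round(a,1)
for n in("top","scene"):
    c=dict(np.load(n+'0.npz')); W=cloud(c); hsv=cv2.cvtColor(c['image'],cv2.COLOR_BGR2HSV); H,S,V=[hsv[...,i].astype(int) for i in range(3)]
    x,y,z=W[...,0],W[...,1],W[...,2]; ok=c['depth']>0
    reg=ok&(x>.3)&(x<.75)&(y>-.3)&(y<.4)
    br=reg&(x<.5)&(y>.1)&(z>.03)
    print(n,'bench z',np.median(z[reg&(z<.015)]))
    for lo,hi in((.02,.05),(.07,.1)):
        m=br&(z>lo)&(z<hi)
        if m.sum()>5: print(' brush',lo,m.sum(),rect(W[m]),np.median(z[m]))
    m=reg&(H>7)&(H<22)&(S>180)&(V>120)&(z>.0)&(x>.5);m=m&(V>180)
    print(' trough',m.sum(),rect(W[m]))
    m=reg&((H<5)|(H>174))&(S>150)&(V>120)&(z>.03); print(' lever',m.sum(),W[m].mean(0) if m.any() else 0, rect(W[m]) if m.any() else 0)
    m=reg&(x>.45)&(z>.112)&(z<.135)&(y<.1); print(' tray top',m.sum(),rect(W[m]))
    m=reg&(x>.45)&(z>.05)&(z<.066)&(y>.0)&(S<60); print(' bumper',m.sum(),rect(W[m]),np.round(W[m].mean(0),4))
    m=reg&(x>.45)&(z>.022)&(z<.036)&(S<70)&(y>0); print(' deck',m.sum(),rect(W[m]),np.median(z[m]))
    for nm,a,b in(('blue',100,130),('brass',18,32)):
        m=reg&(H>a)&(H<b)&(S>110)&(z>.033)&(z<.055)&(x>.45)&(x<.72)&(y>0)
        print(' ',nm,m.sum(),np.round(W[m].mean(0),4) if m.any() else 0, np.argwhere(m).mean(0) if m.any() else 0)
    m=reg&(z>.037)&(z<.052)&(x>.5)&(x<.62)&(y>0.0)&(y<.1)&(S<80);print('  steel?',m.sum(),np.round(W[m].mean(0),4), np.argwhere(m).mean(0))
c=dict(np.load('top0.npz')); s=c['image'][120:215,185:330]; cv2.imwrite('pics/t1.png',cv2.resize(s,(800,524),interpolation=cv2.INTER_CUBIC))
```

```text
top bench z 0.0009522026995774574
 brush 0.02 215 (array([453. , 263.6]), array([30.3, 96.7]), 64.6) 0.03659072500166835
 brush 0.07 205 (array([453.2, 263.1]), array([19.9, 65.4]), 63.4) 0.08018466624019001
 trough 1305 (array([695.3,  47. ]), array([ 77.4, 167. ]), 4.9)
 lever 34 [ 0.51063364 -0.07681799  0.0625589 ] (array([511.4, -80.5]), array([ 5.7, 54.3]), 4.7)
 tray top 1099 (array([ 587.7, -122. ]), array([153.6, 187.9]), 4.3)
 bumper 256 (array([577.7,  71.6]), array([107.3, 114.4]), 79.5) [0.5836 0.1011 0.0598]
 deck 1378 (array([589.4,  53.8]), array([129.1, 107.3]), 0.1) 0.030952888721372376
  blue 24 [0.5983 0.0359 0.0433] [174.25       225.33333333]
  brass 20 [0.5864 0.066  0.0456] [178.6  214.35]
  steel? 49 [0.5995 0.0451 0.0459] [173.75510204 221.87755102]
scene bench z 0.0012237408921938946
 brush 0.02 282 (array([454.4, 260.8]), array([30. , 97.2]), 64.3) 0.037074701124795426
 brush 0.07 234 (array([454.1, 260.7]), array([19.8, 65.9]), 62.9) 0.0802909006126353
 trough 4 (array([652.4,  42.4]), array([  1.6, 119.7]), 3.5)
 lever 0 0 0
 tray top 1283 (array([ 588.1, -125.7]), array([155.3, 189.1]), 5.1)
 bumper 349 (array([544.9, 142.1]), array([ 99.8, 307.8]), 45.1) [0.5897 0.1017 0.0592]
 deck 1577 (array([565.1, 143. ]), array([142.2, 326.1]), 16.7) 0.030921422776173834
  blue 50 [0.6034 0.0333 0.0413] [251.42 270.92]
  brass 112 [0.6743 0.0864 0.0426] [283.8125     274.36607143]
  steel? 32 [0.6119 0.0177 0.0469] [249.375   263.15625]
```

View pics/t1.png

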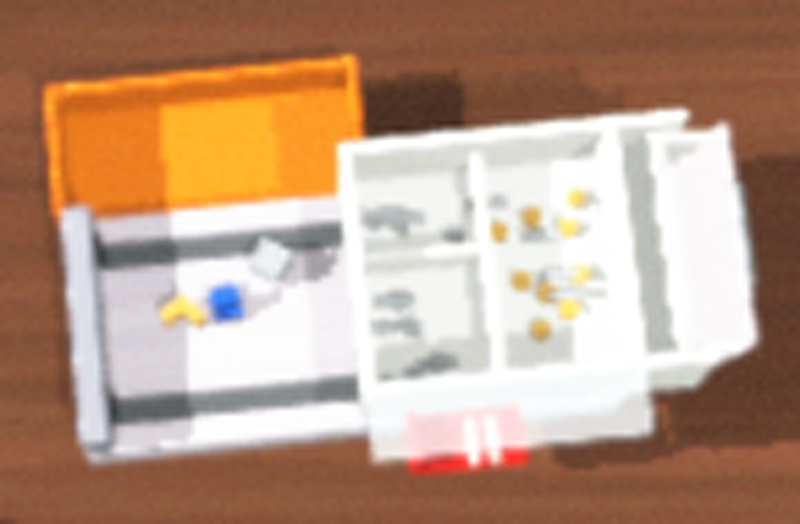

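The zoom shows brass (183,312), blue (225,303) and steel (270,258) mid-deck, spanning under half the bare length, so one brush stroke covers them. The bin at (710,230) is tilted out. Next I refine the station frame.

```bash
cat >> h.py <<'E'
def Rz(a): return np.array([[np.cos(a),-np.sin(a),0],[np.sin(a),np.cos(a),0],[0,0,1]])
def delta(pos,Rt,st=None):
    """scaled tool-axes shift and turn from the measured pose to the target"""
    st=st or bot.get_state(); R0=R.from_quat(st['tcp_rot'])
    return np.round(np.r_[R0.inv().apply(np.array(pos)-st['position'])/.25,(R0.inv()*Rt).as_rotvec()/2],3)
E
python3 - <<'E'
from h import *
O=np.array([.6,-.026,0])
for yaw in(4.9,):
  for n in("top","scene"):
    c=dict(np.load(n+'0.npz')); W=cloud(c); Q=(W-O)@Rz(np.radians(yaw)); x,y,z=np.moveaxis(Q,2,0)
    hsv=cv2.cvtColor(c['image'],cv2.COLOR_BGR2HSV); H,S,V=[hsv[...,i].astype(int) for i in range(3)]
    def pr(nm,m):
        if m.sum()>3: print(n,nm,m.sum(),'x',np.round(np.percentile(x[m],[2,50,98])*1e3,1),'y',np.round(np.percentile(y[m],[2,50,98])*1e3,1),'z',np.round(np.median(z[m])*1e3,1))
        return m
    ok=(c['depth']>0)
    m=pr('bump',ok&(abs(x)<.08)&(y>.115)&(y<.15)&(z>.055)&(z<.066))
    if m.sum()>3: print('   bump slope deg',np.degrees(np.polyfit(x[m],y[m],1)[0]))
    pr('deck',ok&(abs(x)<.09)&(y>.0)&(y<.12)&(z>.025)&(z<.034)&(S<80))
    m=pr('tray end wall',ok&(abs(x)<.05)&(y>-.02)&(y<.02)&(z>.115)&(z<.124))
    if m.sum()>3: print('   slope',np.degrees(np.polyfit(x[m],y[m],1)[0]))
    m=pr('tray far wall',ok&(x>.04)&(x<.08)&(y>-.12)&(y<-.01)&(z>.115)&(z<.124))
    if m.sum()>3: print('   slope',np.degrees(np.polyfit(y[m],x[m],1)[0]))
    pr('lever',ok&(x<-.07)&(x>-.12)&(y<0)&(y>-.1)&(z>.03)&(z<.08)&((H<6)|(H>174))&(S>120))
    pr('ledge?',ok&(x<-.065)&(x>-.12)&(y<0)&(y>-.14)&(z>.1)&(z<.13))
    pr('bin',ok&(abs(x)<.08)&(y<-.145)&(y>-.25)&(z>.09)&(z<.14))
    D=ok&(abs(x)<.058)&(y>.012)&(y<.118)&(z>.036)&(z<.052)
    pr('blue',D&(H>100)&(H<130)&(S>110)); pr('brass',D&(H>15)&(H<35)&(S>90)); pr('offcuts',D&(abs(y-.06)<.045))
    pr('steel',D&(S<60)&(y<.06))
    pr('bottle',ok&(abs(x)<.16)&(y<-.22)&(y>-.4)&(z>.07)); pr('hammer',ok&(x>-.25)&(x<.1)&(y<-.19)&(y>-.4)&(z>.012)&(z<.05)&(S<60))
E
```

```text
top bump 237 x [-61.5  -3.2  54.6] y [124.1 131.1 138. ] z 60.9
   bump slope deg -0.3417800864517183
top deck 1602 x [-62.5  -9.7  53.4] y [  2.4  59.4 117.7] z 30.8
top tray end wall 59 x [-47.2  -2.7  45.3] y [-4.9 -2.8 -0.8] z 120.3
   slope -0.5138810988344688
top tray far wall 77 x [50.2 52.7 55.5] y [-117.7  -64.2  -14.3] z 120.3
   slope 0.42826534896674195
top lever 47 x [-95.9 -93.1 -88.7] y [-73.9 -41.9 -19.7] z 62.1
top ledge? 647 x [-96.6 -80.9 -65.6] y [-128.2  -66.    -3. ] z 120.6
top bin 513 x [-65.2  -4.7  51.6] y [-187.7 -169.7 -145.3] z 106.5
top blue 22 x [-2.3  3.5 10.6] y [55.8 62.1 67.9] z 45.7
top brass 22 x [-5.1  0.1  6.3] y [74.6 83.2 92.3] z 47.6
top offcuts 101 x [-4.1  8.9 32.1] y [27.5 57.8 93.2] z 46.8
top steel 45 x [-8.3 20.4 32.1] y [27.  37.8 47.9] z 48.1
top bottle 261 x [-9.  12.6 36.4] y [-350.1 -325.4 -304.9] z 86.1
top hammer 287 x [-91.5 -71.1 -50.7] y [-369.3 -325.3 -285. ] z 25.7
scene bump 295 x [-60.    3.4  56.3] y [120.1 127.4 133.9] z 60.4
   bump slope deg -0.33547340942094306
scene deck 1791 x [-61.6   0.9  56.5] y [  2.3  59.5 110.7] z 30.9
scene tray end wall 93 x [-46.6   2.4  47.9] y [-9.4 -6.6 -4.5] z 120.1
   slope -0.24546782510882892
scene tray far wall 129 x [51.6 54.8 56.6] y [-115.   -61.1  -12. ] z 119.9
   slope 0.173217101191321
scene ledge? 478 x [-96.  -80.4 -65.5] y [-132.7  -67.5   -6.3] z 121.1
scene bin 705 x [-62.5  -2.9  55.8] y [-191.1 -174.5 -147.2] z 106.1
scene blue 43 x [ 2.4  8.7 13.7] y [51.7 59.1 65. ] z 43.7
scene brass 36 x [-3.5  5.7  9.9] y [72.2 81.3 89.4] z 45.0
scene offcuts 165 x [-1.9  9.8 33. ] y [24.6 54.8 87.9] z 46.2
scene steel 70 x [15.5 25.8 33.6] y [24.4 34.5 42.9] z 47.4
scene bottle 275 x [-9.4 21.1 37.9] y [-353.9 -323.7 -307.4] z 86.1
scene hammer 273 x [-87.7 -66.5 -50. ] y [-365.5 -322.1 -287.9] z 25.3
```

```bash
cat >> h.py <<'E'
O=np.array([.5972,-.0292,0]); YAW=np.radians(4.6)
def S(x,y,z): return O+Rz(YAW)@np.array([x,y,z])/1e3
def down(phi):
    a=np.radians(phi); y=np.array([np.cos(a),np.sin(a),0]); z=np.array([0,0,-1.]); return R.from_matrix(np.c_[np.cross(y,z),y,z])
E
python3 - <<'E'
from h import *
print(delta([.4536,.262,.15],down(63.8)), delta([.4536,.262,.043],down(63.8)))
E
```

```text
[-1.30e+00 -8.53e-01  3.22e-01 -1.00e-03 -0.00e+00  4.00e-02] [-1.301e+00 -8.520e-01  7.500e-01 -1.000e-03 -0.000e+00  4.000e-02]
```

>>> step_arm(plan=[[[-1.0, -0.656, 0.2, 0, 0, 0.03, 1], [-1.0, -0.656, 0.2, 0, 0, 0.03, 1], [-1.0, -0.656, 0.2, 0, 0, 0.03, 1], [-1.0, -0.656, 0.2, 0, 0, 0.03, 1], [-1.0, -0.656, 0.2, 0, 0, 0.03, 1], [-1.0, -0.656, 0.2, 0, 0, 0.03, 1], [-1.0, -0.656, 0.2, 0, 0, 0.03, 1], [-1.0, -0.656, 0.2, 0, 0, 0.03, 1], [-1.0, -0.656, 0.2, 0, 0, 0.03, 1], [-1.0, -0.656, 0.2, 0, 0, 0.03, 1]]])

```text
t: 0.93
position: [0.4022, 0.336, 0.1809]
tcp_rot: [0.218, 0.976, -0.0, -0.001]
ft_force: [-0.5, -0.5, 0.1]
opening: 0.0854
gripper_force: 0.0
```

Run:
```python
from h import *
print(bot.get_state()['t'],delta([.4536,.262,.15],down(63.8)), delta([.4536,.262,.043],down(63.8)))
```

```text
0.9333 [-0.312 -0.18   0.123 -0.    -0.001  0.009] [-0.313 -0.18   0.551 -0.    -0.001  0.009]
```

>>> step_arm(plan=[[[-0.313, -0.18, 0.12, 0, 0, 0.009, 1], [-0.313, -0.18, 0.12, 0, 0, 0.009, 1], [-0.313, -0.18, 0.12, 0, 0, 0.009, 1], [-0.313, -0.18, 0.25, 0, 0, 0.009, 1], [-0.313, -0.18, 0.4, 0, 0, 0.009, 1], [-0.313, -0.18, 0.54, 0, 0, 0.009, 1], [-0.313, -0.18, 0.54, 0, 0, 0.009, 1], [-0.313, -0.18, 0.54, 0, 0, 0.009, -1], [-0.313, -0.18, 0.54, 0, 0, 0.009, -1], [-0.313, -0.18, 0.54, 0, 0, 0.009, -1]]])

```text
t: 1.77
position: [0.4564, 0.2642, 0.0493]
tcp_rot: [0.225, 0.974, 0.002, 0.002]
ft_force: [-0.2, -0.5, -0.2]
opening: 0.0517
gripper_force: 0.0
```

>>> step_arm(plan=[[[0, 0, 0, 0, 0, 0, -1], [0, 0, 0, 0, 0, 0, -1], [0, 0, 0, 0, 0, 0, -1], [0, 0, 0, 0, 0, 0, -1], [0, 0, 0, 0, 0, 0, -1], [0, 0, -0.05, 0, 0, 0, -1], [0, 0, -0.15, 0, 0, 0, -1], [0, 0, -0.3, 0, 0, 0, -1], [0, 0, -0.4, 0, 0, 0, -1], [0, 0, -0.4, 0, 0, 0, -1]]])

```text
t: 2.6
position: [0.4585, 0.2641, 0.1535]
tcp_rot: [0.226, 0.974, 0.004, 0.005]
ft_force: [2.7, 0.7, -0.3]
opening: 0.019
gripper_force: 59.0
```

Run:
```python
from h import *
print(bot.get_state()['t'],delta(S(-48,60,146),down(4.6)))
c=cam('top'); W=cloud(c); x,y,z=np.moveaxis(W,2,0); p=bot.get_state()['position']
cv2.imwrite('pics/g1.png',cv2.resize(c['image'][160:280,100:260],(800,600)))
```

```text
2.6 [-0.727 -0.701  0.029  0.006  0.001  0.517]
```

View pics/g1.png

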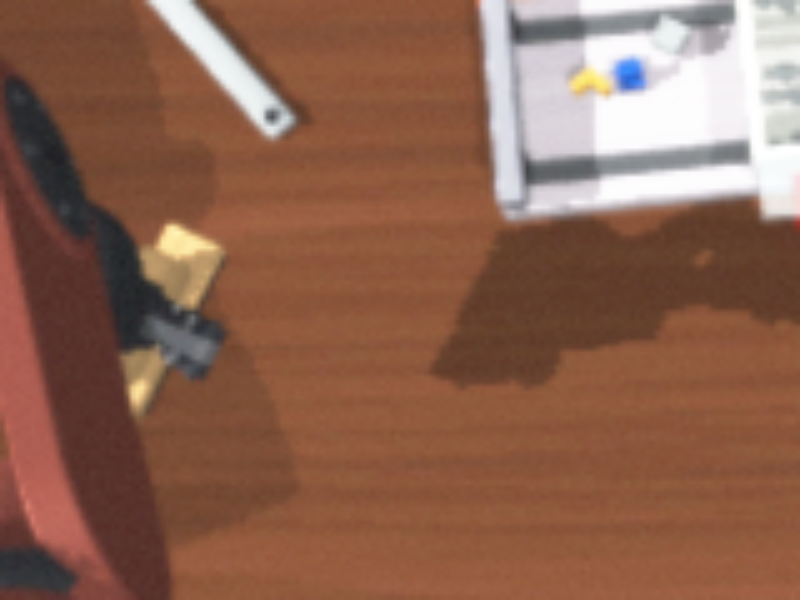

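The brush is held (opening 19 mm, 59 N), with the gripper across the grip at (180,340) in the crop and the offcuts undisturbed. Let me check the settled pose.

Run:
```python
from h import *
s=bot.get_state();print(s['t'],s['position'],s['tcp_rot'],s['joint_velocities'],s['ft_force'],delta(S(-48,60,146),down(4.6)))
```

```text
2.65 [0.45689905 0.26337905 0.1505512 ] [0.22600129 0.97411814 0.00237944 0.00340769] [-0.00123372  0.05027906  0.06911457  0.00123998 -0.0061182   0.00056548] [-0.05043045  0.43961693 -1.8927295 ] [-0.731 -0.696  0.018  0.004  0.001  0.517]
```

>>> step_arm(plan=[[[-0.731, -0.696, 0, 0.003, 0, 0.517, -1], [-0.731, -0.696, 0, 0.003, 0, 0.517, -1], [-0.731, -0.696, 0, 0.003, 0, 0.517, -1], [-0.731, -0.696, 0, 0.003, 0, 0.517, -1], [-0.731, -0.696, 0, 0.003, 0, 0.517, -1], [-0.731, -0.696, 0, 0.003, 0, 0.517, -1], [-0.731, -0.696, 0, 0.003, 0, 0.517, -1], [-0.731, -0.696, 0, 0.003, 0, 0.517, -1], [-0.731, -0.696, 0, 0.003, 0, 0.517, -1], [-0.731, -0.696, 0, 0.003, 0, 0.517, -1]]])

```text
t: 3.48
position: [0.5398, 0.0252, 0.144]
tcp_rot: [0.679, 0.735, -0.004, -0.003]
ft_force: [0.1, 0.7, -1.7]
opening: 0.0195
gripper_force: 59.1
```

Run:
```python
from h import *
bot.read_camera('top');c=cam('scene');s=bot.get_state();print(s['t'],s['position'],s['joint_velocities'],s['ft_force'],delta(S(-48,60,76.5),down(4.6)))
W=cloud(c);Q=(W-O)@Rz(YAW);x,y,z=np.moveaxis(Q,2,0)*1e3
m=(abs(x+48)<40)&(abs(y-60)<70)&(z>70)&(z<200);hsv=cv2.cvtColor(c['image'],cv2.COLOR_BGR2HSV)
w=m&(hsv[...,0]<28)&(hsv[...,0]>10)&(hsv[...,1]>60)
print(w.sum(),[np.round(np.percentile(a[w],[1,50,99])) for a in(x,y,z)])
cv2.imwrite('pics/s2.png',cv2.resize(c['image'][150:300,180:380],(800,600)))
```

```text
3.5833 [0.54020218 0.02568341 0.14459722] [ 0.00904401 -0.00778943 -0.0085851  -0.00178607 -0.00054639  0.00036915] [-0.83009142 -0.12819587 -1.09037402] [ 0.003  0.02   0.272 -0.004  0.001  0.001]
460 [array([-64., -42., -35.]), array([ 13.,  69., 105.]), array([121., 134., 177.])]
```

View pics/s2.png

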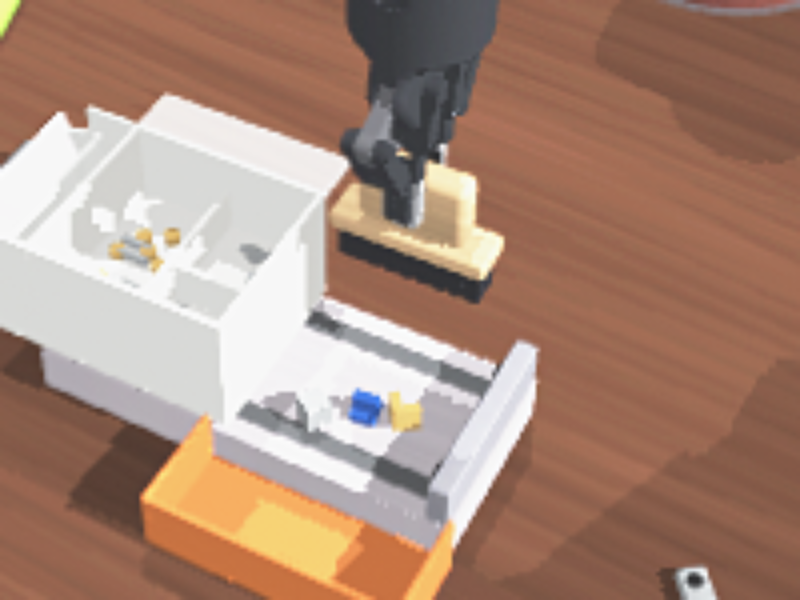

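>>> step_arm(plan=[[[0, 0, 0.1, 0, 0, 0, -1], [0, 0, 0.2, 0, 0, 0, -1], [0, 0, 0.24, 0, 0, 0, -1], [0, 0, 0.268, 0, 0, 0, -1], [0, 0, 0.268, 0, 0, 0, -1], [0, 0, 0.268, 0, 0, 0, -1], [0, 0.03, 0.268, 0, 0, 0, -1], [0, 0.07, 0.268, 0, 0, 0, -1], [0, 0.11, 0.268, 0, 0, 0, -1], [0, 0.15, 0.268, 0, 0, 0, -1]]])

```text
t: 4.42
position: [0.5806, 0.0286, 0.0796]
tcp_rot: [0.678, 0.735, -0.002, -0.0]
ft_force: [-0.7, -0.6, -2.8]
opening: 0.0192
gripper_force: 59.4
```

>>> step_arm(plan=[[[0, 0.036, 0, 0, 0, 0, -1], [0, 0.072, 0, 0, 0, 0, -1], [0, 0.108, 0, 0, 0, 0, -1], [0, 0.144, 0, 0, 0, 0, -1], [0, 0.18, 0, 0, 0, 0, -1], [0, 0.216, 0, 0, 0, 0, -1], [0, 0.252, 0, 0, 0, 0, -1], [0, 0.288, 0, 0, 0, 0, -1], [0, 0.324, 0, 0, 0, 0, -1], [0, 0.344, 0, 0, 0, 0, -1]]])

```text
t: 5.25
position: [0.6661, 0.0355, 0.0789]
tcp_rot: [0.678, 0.735, -0.002, -0.0]
ft_force: [-0.0, 0.0, -1.0]
opening: 0.0194
gripper_force: 59.3
```

Run:
```python
from h import *
c=cam('scene');s=bot.get_state();print(s['t'],((s['position']-O)@Rz(YAW))*1e3,s['ft_force'],s['opening'])
cv2.imwrite('pics/s3.png',cv2.resize(c['image'][180:330,180:380],(800,600)))
```

```text
5.3 [74.43303953 58.92654653 79.04589801] [ 0.96097813  0.32038164 -2.11718352] 0.019143499140031592
```

View pics/s3.png

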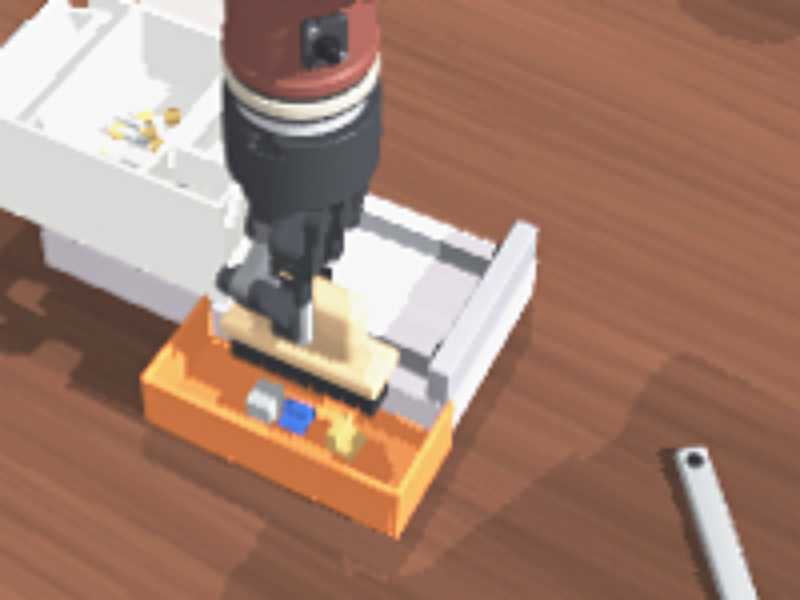

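All three offcuts are in the trough (steel at (265,400), blue (297,415), brass (345,437)), and the deck is bare. Next I lift the brush and take it back.

Run:
```python
from h import *
s=bot.get_state()
print(delta(S(0,60,150),down(4.6)),delta([.46,.25,.15],down(60)),delta([.46,.25,.0465],down(60)))
```

```text
[ 0.004 -0.298 -0.283 -0.001  0.002  0.   ] [ 0.921 -0.755 -0.285 -0.002  0.001 -0.483] [ 0.922 -0.754  0.129 -0.002  0.001 -0.483]
```

>>> step_arm(plan=[[[0, 0, -0.16, 0, 0, 0, -1], [0, 0, -0.28, 0, 0, 0, -1], [0, -0.1, -0.285, 0, 0, 0, -1], [0.1, -0.25, -0.285, 0, 0, -0.05, -1], [0.25, -0.3, -0.285, 0, 0, -0.12, -1], [0.4, -0.38, -0.285, 0, 0, -0.18, -1], [0.54, -0.46, -0.285, 0, 0, -0.24, -1], [0.67, -0.55, -0.285, 0, 0, -0.3, -1], [0.78, -0.65, -0.285, 0, 0, -0.36, -1], [0.9, -0.75, -0.285, 0, 0, -0.42, -1]]])

```text
t: 6.13
position: [0.4582, 0.2458, 0.1505]
tcp_rot: [0.316, 0.949, -0.002, -0.002]
ft_force: [0.4, 1.6, -2.1]
opening: 0.0193
gripper_force: 59.6
```

Run:
```python
from h import *
bot.read_camera('top');bot.read_camera('top')
print(bot.get_state()['t'],bot.get_state()['position'],delta([.46,.25,.15],down(60)),delta([.46,.25,.0465],down(60)))
```

```text
6.2333 [0.45491625 0.24793111 0.14966609] [-0.011  0.019 -0.002 -0.003 -0.003 -0.059] [-0.014  0.022  0.412 -0.003 -0.003 -0.059]
```

>>> step_arm(plan=[[[0, 0.02, 0.1, -0.003, -0.003, -0.03, -1], [0, 0.02, 0.2, -0.003, -0.003, -0.06, -1], [0, 0.02, 0.28, -0.003, -0.003, -0.06, -1], [0, 0.02, 0.34, -0.003, -0.003, -0.06, -1], [0, 0.02, 0.38, -0.003, -0.003, -0.06, -1], [0, 0.02, 0.4, -0.003, -0.003, -0.06, -1], [0, 0.02, 0.408, -0.003, -0.003, -0.06, -1], [0, 0.02, 0.408, -0.003, -0.003, -0.06, -1], [0, 0.02, 0.408, -0.003, -0.003, -0.06, -1], [0, 0.02, 0.408, -0.003, -0.003, -0.06, -1]]])

```text
t: 7.07
position: [0.4633, 0.2487, 0.0492]
tcp_rot: [0.262, 0.965, 0.0, 0.003]
ft_force: [-0.4, -0.0, -1.7]
opening: 0.0191
gripper_force: 59.6
```

Run:
```python
from h import *
s=bot.get_state();print(s['position'],s['ft_force'],s['tcp_rot'])
```

```text
[0.46325444 0.24872166 0.04918319] [-0.38989585 -0.00240523 -1.70006572] [2.61896289e-01 9.65091730e-01 3.62875218e-04 2.85562693e-03]
```

>>> step_arm(plan=[[[0, 0, 0.005, 0, 0, 0, -1], [0, 0, 0.008, 0, 0, 0, -1], [0, 0, 0.01, 0, 0, 0, -1], [0, 0, 0.01, 0, 0, 0, -1], [0, 0, 0.01, 0, 0, 0, 0.2], [0, 0, 0.01, 0, 0, 0, 1], [0, 0, 0.01, 0, 0, 0, 1], [0, 0, 0.01, 0, 0, 0, 1], [0, 0, 0.01, 0, 0, 0, 1], [0, 0, 0.01, 0, 0, 0, 1]]])

```text
t: 7.9
position: [0.4621, 0.2484, 0.0455]
tcp_rot: [0.262, 0.965, -0.0, 0.002]
ft_force: [-0.7, -0.1, 0.2]
opening: 0.0855
gripper_force: 0.0
```

>>> step_arm(plan=[[[0, 0, -0.05, 0, 0, 0, 1], [0, 0, -0.15, 0, 0, 0, 1], [0, 0, -0.3, 0, 0, 0, 1], [0, 0, -0.4, 0, 0, 0, 1], [0, 0, -0.5, 0, 0, 0, 1], [0, 0, -0.6, 0, 0, 0, 1], [0, 0, -0.6, 0, 0, 0, -1], [0, 0, -0.6, 0, 0, 0, -1], [0, 0, -0.6, 0, 0, 0, -1], [0, 0, -0.6, 0, 0, 0, -1]]])

```text
t: 8.73
position: [0.4605, 0.2482, 0.194]
tcp_rot: [0.262, 0.965, -0.001, 0.001]
ft_force: [-0.1, -0.4, -0.5]
opening: 0.0389
gripper_force: 0.0
```

```bash
cat >> h.py <<'E'
def tilt(deg):
    t=np.radians(deg); xs=Rz(YAW)[:,0]; ys=Rz(YAW)[:,1]; z=np.sin(t)*xs-np.cos(t)*np.array([0,0,1.]); return R.from_matrix(np.c_[np.cross(ys,z),ys,z])
def show():
    s=bot.get_state(); q=R.from_quat(s['tcp_rot']).as_matrix(); zs=q[:,2]@Rz(YAW)
    print('t',round(s['t'],2),'st',np.round(((s['position']-O)@Rz(YAW))*1e3,1),'zdir',np.round(zs,3),'y',np.round(q[:,1]@Rz(YAW),3),'f',np.round(s['ft_force']@Rz(YAW),1),'j',np.round(s['joint_pos'],2))
E
python3 - <<'E'
from h import *
show(); print(delta(S(-130,-46,170),tilt(55)))
E
```

```text
t 8.73 st [-114.1  287.4  194. ] zdir [ 0.    -0.003 -1.   ] y [ 0.573  0.82  -0.002] f [-0.1 -0.4 -0.5] j [ 0.36  0.04  1.89 -0.    1.22 -0.68]
[-0.712 -1.129  0.1   -0.147 -0.464 -0.28 ]
```

>>> step_arm(plan=[[[-0.07, -0.11, 0, -0.015, -0.046, -0.028, -1], [-0.14, -0.22, 0, -0.029, -0.093, -0.056, -1], [-0.21, -0.33, 0, -0.044, -0.139, -0.084, -1], [-0.28, -0.45, 0, -0.059, -0.186, -0.112, -1], [-0.35, -0.56, 0, -0.074, -0.232, -0.14, -1], [-0.42, -0.67, 0, -0.088, -0.278, -0.168, -1], [-0.49, -0.78, 0, -0.103, -0.325, -0.196, -1], [-0.56, -0.89, 0.02, -0.118, -0.371, -0.224, -1], [-0.62, -0.98, 0.05, -0.132, -0.418, -0.252, -1], [-0.63, -1.0, 0.08, -0.147, -0.464, -0.28, -1]]])

```text
t: 9.57
position: [0.4677, 0.0004, 0.1826]
tcp_rot: [0.034, 0.937, 0.03, 0.348]
ft_force: [0.4, 0.3, -0.1]
opening: 0.0003
gripper_force: 0.0
```

Run:
```python
from h import *
bot.read_camera('top')
show(); print(delta(S(-125,-46,110),tilt(55)))
```

```text
t 9.62 st [-128.1   38.9  180.3] zdir [ 0.652 -0.021 -0.758] y [0.122 0.989 0.078] f [-0.1  0.5 -0.4] j [-0.3  -0.53  2.5   0.46  0.53 -2.12]
[ 0.124 -0.356  0.228 -0.019 -0.124 -0.07 ]
```

Run:
```python
from h import *
print(delta(S(-118,-46,95),tilt(47)))
```

```text
[ 0.142 -0.358  0.292 -0.014 -0.054 -0.071]
```

>>> step_arm(plan=[[[0.02, -0.06, 0.04, 0, 0, -0.02, -1], [0.04, -0.12, 0.08, 0, 0, -0.04, -1], [0.06, -0.18, 0.12, 0, 0, -0.06, -1], [0.08, -0.24, 0.16, -0.01, -0.01, -0.071, -1], [0.1, -0.3, 0.2, -0.014, -0.02, -0.071, -1], [0.12, -0.34, 0.24, -0.014, -0.03, -0.071, -1], [0.142, -0.358, 0.28, -0.014, -0.054, -0.071, -1], [0.142, -0.358, 0.292, -0.014, -0.054, -0.071, -1], [0.142, -0.358, 0.292, -0.014, -0.054, -0.071, -1], [0.142, -0.358, 0.292, -0.014, -0.054, -0.071, -1]]])

```text
t: 10.45
position: [0.4798, -0.0225, 0.1566]
tcp_rot: [-0.023, 0.925, -0.001, 0.38]
ft_force: [0.8, -0.5, 0.3]
opening: 0.0
gripper_force: 0.0
```

Run:
```python
from h import *
bot.read_camera('top')
show(); print(delta(S(-77,-46,78),tilt(50)));print(delta(S(-90,-46,83),tilt(50)))
```

```text
t 10.5 st [-116.4   15.8  156.8] zdir [ 0.702 -0.042 -0.711] y [ 0.04   0.999 -0.019] f [0.3 0.1 0.3] j [-0.37 -0.44  2.54  0.74  0.41 -2.58]
[ 0.106 -0.235  0.345 -0.021 -0.047 -0.007]
[ 0.129 -0.237  0.294 -0.021 -0.047 -0.007]
```

Joint 6 reached its limit, so I'm using the half-turned grip about tool z and an approach heading closer to the arm's own plane.

>>> step_arm(plan=[[[0, 0, 0, 0, 0, 0.06, -1], [0, 0, 0, 0, 0, 0.12, -1], [0, 0, 0, 0, 0, 0.18, -1], [0, 0, 0, 0, 0, 0.24, -1], [0, 0, 0, 0, 0, 0.3, -1], [0, 0, 0, 0, 0, 0.36, -1], [0, 0, 0, 0, 0, 0.42, -1], [0, 0, 0, 0, 0, 0.48, -1], [0, 0, 0, 0, 0, 0.54, -1], [0, 0, 0, 0, 0, 0.6, -1]]])

```text
t: 11.33
position: [0.48, -0.0238, 0.1566]
tcp_rot: [0.507, 0.774, 0.214, 0.314]
ft_force: [-0.2, 0.8, 0.3]
opening: -0.0
gripper_force: 0.0
```

```bash
cat >> h.py <<'E'
def tilt2(deg,yaw,sg=-1):
    t=np.radians(deg); M=Rz(np.radians(yaw)); y=sg*M[:,1]; z=np.sin(t)*M[:,0]-np.cos(t)*np.array([0,0,1.]); return R.from_matrix(np.c_[np.cross(y,z),y,z])
E
python3 - <<'E'
from h import *
show(); print(delta(S(-118,-20,150),tilt2(45,-8)))
E
```

```text
t 11.33 st [-116.3   14.8  156.6] zdir [ 0.702 -0.043 -0.711] y [0.68  0.341 0.65 ] f [-0.2  0.8  0.3] j [-0.37 -0.44  2.54  0.74  0.4  -1.38]
[-0.122 -0.069  0.02  -0.04  -0.054  1.036]
```

>>> step_arm(plan=[[[-0.01, 0, 0, -0.004, -0.005, 0.06, -1], [-0.02, -0.01, 0, -0.008, -0.01, 0.12, -1], [-0.03, -0.02, 0, -0.012, -0.015, 0.18, -1], [-0.04, -0.02, 0, -0.016, -0.02, 0.24, -1], [-0.05, -0.03, 0, -0.02, -0.025, 0.3, -1], [-0.06, -0.03, 0, -0.024, -0.03, 0.36, -1], [-0.07, -0.04, 0, -0.028, -0.035, 0.42, -1], [-0.08, -0.05, 0, -0.032, -0.04, 0.48, -1], [-0.1, -0.06, 0.01, -0.036, -0.045, 0.54, -1], [-0.12, -0.07, 0.02, -0.04, -0.05, 0.6, -1]]])

```text
t: 12.17
position: [0.4879, -0.0592, 0.1516]
tcp_rot: [0.853, 0.329, 0.357, 0.192]
ft_force: [0.9, 0.5, 0.8]
opening: 0.0002
gripper_force: 0.0
```

Run:
```python
from h import *
show(); print(delta(S(-120,-48,105),tilt2(50,-8)))
```

```text
t 12.17 st [-111.4  -21.1  151.6] zdir [ 0.726 -0.152 -0.671] y [ 0.365 -0.742  0.563] f [0.9 0.4 0.8] j [-0.38 -0.4   2.55  0.85  0.25 -0.3 ]
[-0.18  -0.038  0.116 -0.013  0.015  0.435]
```

>>> step_arm(plan=[[[-0.03, -0.01, 0.02, 0, 0, 0.05, -1], [-0.06, -0.02, 0.04, 0, 0, 0.1, -1], [-0.09, -0.02, 0.06, 0, 0, 0.15, -1], [-0.12, -0.03, 0.08, 0, 0, 0.2, -1], [-0.15, -0.038, 0.1, 0, 0, 0.25, -1], [-0.18, -0.038, 0.116, 0, 0, 0.3, -1], [-0.18, -0.038, 0.116, 0, 0, 0.35, -1], [-0.18, -0.038, 0.116, 0, 0, 0.4, -1], [-0.18, -0.038, 0.116, -0.013, 0.015, 0.435, -1], [-0.18, -0.038, 0.116, -0.013, 0.015, 0.435, -1]]])

```text
t: 13.0
position: [0.4958, -0.0901, 0.1052]
tcp_rot: [0.906, -0.062, 0.418, 0.03]
ft_force: [0.9, 0.0, -0.9]
opening: 0.0001
gripper_force: 0.0
```

Run:
```python
from h import *
bot.read_camera('top')
show(); print(delta(S(-118,-46,85),tilt2(50,-8)))
print(delta(S(-78,-46,80),tilt2(50,-8)))
```

```text
t 13.05 st [-106.1  -52.3  104.8] zdir [ 0.742 -0.165 -0.649] y [-0.215 -0.977  0.003] f [-0.5 -1.1  0.1] j [-0.47 -0.19  2.55  1.77  0.26 -0.43]
[-0.094 -0.015  0.012 -0.     0.004  0.002]
[-0.007 -0.049  0.144 -0.     0.004  0.002]
```

>>> step_arm(plan=[[[-0.02, -0.01, 0.02, 0, 0, 0, -1], [-0.04, -0.02, 0.04, 0, 0, 0, -1], [-0.06, -0.03, 0.065, 0, 0, 0, -1], [-0.06, -0.03, 0.065, 0, 0, 0, -1], [-0.045, -0.035, 0.085, 0, 0, 0, -1], [-0.03, -0.04, 0.105, 0, 0, 0, -1], [-0.02, -0.045, 0.125, 0, 0, 0, -1], [-0.007, -0.049, 0.144, 0, 0, 0, -1], [-0.007, -0.049, 0.144, 0, 0, 0, -1], [-0.007, -0.049, 0.144, 0, 0, 0, -1]]])

```text
t: 13.88
position: [0.5233, -0.081, 0.0806]
tcp_rot: [0.906, -0.06, 0.418, 0.03]
ft_force: [0.6, 0.1, -0.3]
opening: -0.0
gripper_force: 0.0
```

Run:
```python
from h import *
bot.read_camera('scene'); c=cam('top')
show(); print(delta(S(-78,-46,70),tilt2(50,-8)),delta(S(-78,-46,60),tilt2(50,-8)))
cv2.imwrite('pics/l1.png',cv2.resize(c['image'][130:230,200:340],(800,571)))
```

```text
t 13.98 st [-78.5 -45.5  80.1] zdir [ 0.742 -0.165 -0.65 ] y [-0.214 -0.977  0.003] f [-0.2  0.4  0. ] j [-0.4  -0.04  2.49  2.24  0.26 -0.86]
[-0.029  0.001  0.028 -0.001  0.004  0.003] [-0.06   0.001  0.054 -0.001  0.004  0.003]
```

View pics/l1.png

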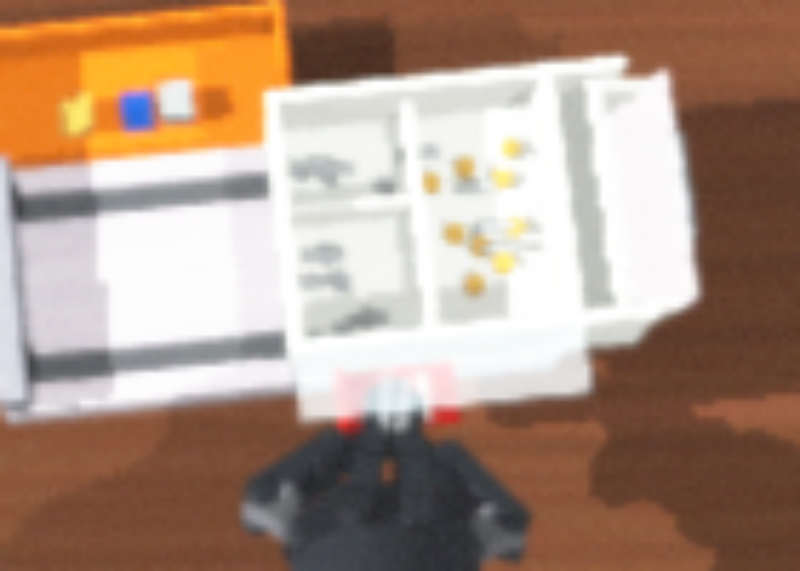

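The finger is under the clear ledge, above the red paddle (390,390), and all offcuts are in the trough. Next I press.

>>> step_arm(plan=[[[-0.006, 0, 0.005, 0, 0, 0, -1], [-0.012, 0, 0.011, 0, 0, 0, -1], [-0.018, 0, 0.016, 0, 0, 0, -1], [-0.024, 0, 0.022, 0, 0, 0, -1], [-0.03, 0, 0.027, 0, 0, 0, -1], [-0.036, 0, 0.032, 0, 0, 0, -1], [-0.039, 0, 0.035, 0, 0, 0, -1], [-0.039, 0, 0.035, 0, 0, 0, -1], [-0.039, 0, 0.035, 0, 0, 0, -1], [-0.039, 0, 0.035, 0, 0, 0, -1]]])

```text
t: 14.82
position: [0.5232, -0.0808, 0.067]
tcp_rot: [0.906, -0.061, 0.418, 0.03]
ft_force: [0.6, -0.3, -0.0]
opening: 0.0005
gripper_force: 0.3
```

Run:
```python
from h import *
show()
```

```text
t 14.82 st [-77.9 -45.5  67. ] zdir [ 0.742 -0.164 -0.649] y [-0.214 -0.977  0.003] f [ 0.6 -0.4 -0. ] j [-0.4   0.01  2.49  2.36  0.29 -0.99]
```

>>> step_arm(plan=[[[-0.003, 0, 0.003, 0, 0, 0, -1], [-0.006, 0, 0.005, 0, 0, 0, -1], [-0.009, 0, 0.008, 0, 0, 0, -1], [-0.012, 0, 0.011, 0, 0, 0, -1], [-0.015, 0, 0.014, 0, 0, 0, -1], [-0.018, 0, 0.016, 0, 0, 0, -1], [-0.021, 0, 0.019, 0, 0, 0, -1], [-0.021, 0, 0.019, 0, 0, 0, -1], [-0.021, 0, 0.019, 0, 0, 0, -1], [-0.021, 0, 0.019, 0, 0, 0, -1]]])

```text
t: 15.65
position: [0.5244, -0.0812, 0.0613]
tcp_rot: [0.905, -0.061, 0.419, 0.03]
ft_force: [-5.8, 0.5, 9.8]
opening: -0.0
gripper_force: 4.8
```

Run:
```python
from h import *
show()
```

```text
t 15.65 st [-76.8 -46.   61.3] zdir [ 0.745 -0.165 -0.647] y [-0.214 -0.977  0.003] f [-5.8  1.   9.8] j [-0.4   0.04  2.49  2.42  0.31 -1.05]
```

>>> step_arm(plan=[[[-0.003, 0, 0.003, 0, 0, 0, -1], [-0.006, 0, 0.005, 0, 0, 0, -1], [-0.009, 0, 0.008, 0, 0, 0, -1], [-0.009, 0, 0.008, 0, 0, 0, -1], [-0.009, 0, 0.008, 0, 0, 0, -1], [-0.009, 0, 0.008, 0, 0, 0, -1], [-0.009, 0, 0.008, 0, 0, 0, -1], [-0.009, 0, 0.008, 0, 0, 0, -1], [-0.009, 0, 0.008, 0, 0, 0, -1], [-0.009, 0, 0.008, 0, 0, 0, -1]]])

```text
t: 16.48
position: [0.5245, -0.0812, 0.0586]
tcp_rot: [0.905, -0.061, 0.42, 0.03]
ft_force: [-8.1, 0.1, 12.0]
opening: -0.0001
gripper_force: 6.7
```

Run:
```python
from h import *
show()
s=bot.get_state();print(R.from_quat(s['tcp_rot']).inv().apply(Rz(YAW)[:,1])*.01/.25, R.from_quat(s['tcp_rot']).inv().apply([0,0,-1])*.001/.25)
```

```text
t 16.48 st [-76.7 -46.   58.6] zdir [ 0.745 -0.165 -0.646] y [-0.214 -0.977  0.003] f [-8.1  0.8 12. ] j [-0.4   0.05  2.49  2.44  0.31 -1.07]
[-0.00544458 -0.03907421 -0.00660018] [-3.05321911e-03 -1.10618754e-05  2.58413055e-03]
```

>>> step_arm(plan=[[[-0.001, -0.006, -0.001, 0, 0, 0, -1], [-0.002, -0.012, -0.002, 0, 0, 0, -1], [-0.0025, -0.018, -0.003, 0, 0, 0, -1], [-0.003, -0.024, -0.004, 0, 0, 0, -1], [-0.004, -0.03, -0.005, 0, 0, 0, -1], [-0.005, -0.036, -0.006, 0, 0, 0, -1], [-0.006, -0.042, -0.007, 0, 0, 0, -1], [-0.0065, -0.047, -0.008, 0, 0, 0, -1], [-0.007, -0.052, -0.009, 0, 0, 0, -1], [-0.007, -0.052, -0.009, 0, 0, 0, -1]]])

```text
t: 17.32
position: [0.5235, -0.0683, 0.0588]
tcp_rot: [0.905, -0.061, 0.42, 0.03]
ft_force: [-8.3, -2.7, 13.0]
opening: 0.0001
gripper_force: 6.6
```

```bash
cat >> h.py <<'E'
def trayend():
    c=cam('top');Q=(cloud(c)-O)@Rz(YAW);x,y,z=np.moveaxis(Q,2,0)*1e3
    m=(abs(x)<45)&(y>-30)&(y<140)&(z>114)&(z<126); print('tray end y',np.round(np.percentile(y[m],[2,90,98]),1))
E
python3 - <<'E'
from h import *
show();trayend()
E
```

```text
t 17.32 st [-76.6 -33.1  58.8] zdir [ 0.745 -0.166 -0.646] y [-0.215 -0.977  0.003] f [-8.5 -2.1 13. ] j [-0.36  0.04  2.49  2.53  0.3  -1.13]
tray end y [10.9 14.6 14.8]
```

The tray is free and moving (about 13 mm, 2 N). Continuing.

>>> step_arm(plan=[[[-0.001, -0.01, -0.002, 0, 0, 0, -1], [-0.003, -0.02, -0.003, 0, 0, 0, -1], [-0.004, -0.03, -0.005, 0, 0, 0, -1], [-0.006, -0.04, -0.007, 0, 0, 0, -1], [-0.007, -0.05, -0.008, 0, 0, 0, -1], [-0.008, -0.06, -0.01, 0, 0, 0, -1], [-0.01, -0.07, -0.012, 0, 0, 0, -1], [-0.011, -0.08, -0.0135, 0, 0, 0, -1], [-0.0125, -0.09, -0.015, 0, 0, 0, -1], [-0.0125, -0.09, -0.015, 0, 0, 0, -1]]])

```text
t: 18.2
position: [0.5217, -0.045, 0.0587]
tcp_rot: [0.905, -0.061, 0.42, 0.03]
ft_force: [-8.2, -1.6, 13.0]
opening: 0.0002
gripper_force: 6.6
```

Run:
```python
from h import *
show();trayend()
```

```text
t 18.2 st [-76.6  -9.6  58.7] zdir [ 0.745 -0.165 -0.646] y [-0.214 -0.977  0.003] f [-8.3 -0.9 13. ] j [-0.29  0.03  2.5   2.72  0.28 -1.26]
tray end y [34.4 37.9 38.2]
```

Run:
```python
from h import *
print(delta(S(-77,-12,74),tilt2(50,-8)),delta(S(-104,-12,82),tilt2(50,-8)),delta(S(-108,-20,100),tilt2(40,-8)))
```

```text
[ 0.047  0.01  -0.039 -0.001  0.002  0.002] [ 0.003  0.033 -0.14  -0.001  0.002  0.002] [ 0.052  0.068 -0.194 -0.    -0.085  0.002]
```

>>> step_arm(plan=[[[0.024, 0.005, -0.02, 0, 0, 0, -1], [0.047, 0.01, -0.039, 0, 0, 0, -1], [0.047, 0.01, -0.039, 0, 0, 0, -1], [0.036, 0.016, -0.065, 0, 0, 0, -1], [0.025, 0.022, -0.09, 0, 0, 0, -1], [0.014, 0.028, -0.115, 0, 0, 0, -1], [0.003, 0.033, -0.14, 0, 0, 0, -1], [0.02, 0.045, -0.16, 0, -0.03, 0, -1], [0.036, 0.056, -0.18, 0, -0.06, 0, -1], [0.052, 0.068, -0.194, 0, -0.085, 0, -1]]])

```text
t: 19.08
position: [0.498, -0.0386, 0.0847]
tcp_rot: [0.916, -0.053, 0.397, 0.008]
ft_force: [0.6, -0.3, -0.5]
opening: 0.0001
gripper_force: 0.0
```

Run:
```python
from h import *
trayend();show();print(delta(S(-120,-60,180),tilt2(10,-8)),delta(S(-120,-120,200),tilt2(0,-8)))
```

```text
tray end y [34.2 37.7 37.9]
t 19.13 st [-98.4  -1.6  86. ] zdir [ 0.721 -0.113 -0.684] y [-0.181 -0.983 -0.028] f [-0.1 -0.8  0.3] j [-0.33 -0.14  2.54  1.84  0.19 -0.41]
[ 0.25   0.235 -0.293 -0.022 -0.321  0.01 ] [ 0.343  0.469 -0.32  -0.021 -0.409  0.012]
```

Run:
```python
from h import *
print(delta(S(-112,-15,98),tilt2(30,-8)),delta(S(-125,-40,150),tilt2(10,-8)))
```

```text
[ 0.006  0.061 -0.066 -0.023 -0.147  0.006] [ 0.138  0.163 -0.234 -0.022 -0.321  0.01 ]
```

>>> step_arm(plan=[[[0, 0.02, -0.03, -0.01, -0.05, 0, -1], [0, 0.04, -0.05, -0.02, -0.1, 0, -1], [0.006, 0.061, -0.066, -0.023, -0.147, 0.006, -1], [0.006, 0.061, -0.066, -0.023, -0.147, 0.006, -1], [0.006, 0.061, -0.066, -0.023, -0.147, 0.006, -1], [0.006, 0.061, -0.066, -0.023, -0.147, 0.006, -1], [0.05, 0.09, -0.12, -0.023, -0.2, 0.008, -1], [0.09, 0.12, -0.17, -0.022, -0.26, 0.009, -1], [0.138, 0.163, -0.234, -0.022, -0.321, 0.01, -1], [0.138, 0.163, -0.234, -0.022, -0.321, 0.01, -1]]])

```text
t: 19.97
position: [0.4765, -0.0815, 0.1539]
tcp_rot: [0.986, -0.064, 0.155, 0.001]
ft_force: [1.9, -0.2, 1.6]
opening: -0.0001
gripper_force: 0.0
```

Run:
```python
from h import *
trayend();show();print(delta(S(-110,-230,190),tilt2(0,-8)))
c=cam('scene');cv2.imwrite('pics/s4.png',cv2.resize(c['image'][150:330,120:360],(800,600)))
c=cam('top');Q=(cloud(c)-O)@Rz(YAW);x,y,z=np.moveaxis(Q,2,0)*1e3
for lo in(60,80,95,105): 
    m=(abs(x)<45)&(y<-100)&(y>-220)&(z>lo)&(z<lo+12); print(lo,m.sum(),np.round(np.percentile(y[m],[1,5,50]),1) if m.sum() else 0)
```

```text
tray end y [34.2 37.7 37.9]
t 20.02 st [-119.2  -43.8  156.8] zdir [ 0.306 -0.047 -0.951] y [-0.206 -0.978 -0.018] f [ 3.  -2.5  3.5] j [-0.37 -0.2   2.21  0.12  0.83  1.26]
[ 0.225  0.719 -0.08  -0.01  -0.157  0.005]
60 66 [-132.3 -131.3 -128.6]
80 137 [-137.  -136.7 -106. ]
95 154 [-143.2 -142.  -125.9]
105 190 [-149.9 -148.7 -141.3]
```

View pics/s4.png

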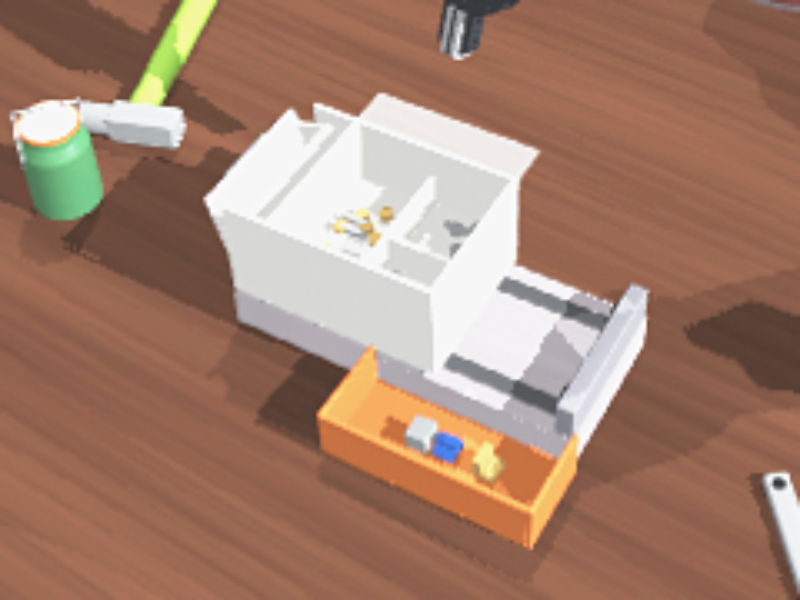

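The tray is about 36 mm in, the bin is still tilted out, the offcuts are in the trough and the bottle and hammer are untouched. Next I go around behind the bin.

Run:
```python
from h import *
print(delta(S(-90,-150,200),tilt2(0,4.6)),delta(S(0,-185,200),tilt2(0,4.6)))
```

```text
[ 0.269  0.401 -0.128  0.004 -0.157 -0.102] [ 0.631  0.466 -0.012  0.004 -0.157 -0.102]
```

>>> step_arm(plan=[[[0.07, 0.1, -0.05, 0, -0.04, -0.03, -1], [0.15, 0.22, -0.1, 0, -0.08, -0.06, -1], [0.22, 0.33, -0.128, 0, -0.12, -0.09, -1], [0.269, 0.4, -0.128, 0, -0.157, -0.102, -1], [0.38, 0.42, -0.09, 0.004, -0.157, -0.102, -1], [0.5, 0.44, -0.05, 0.004, -0.157, -0.102, -1], [0.6, 0.46, -0.012, 0.004, -0.157, -0.102, -1], [0.631, 0.466, -0.012, 0.004, -0.157, -0.102, -1], [0.631, 0.466, -0.012, 0.004, -0.157, -0.102, -1], [0.631, 0.466, -0.012, 0.004, -0.157, -0.102, -1]]])

```text
t: 20.95
position: [0.6073, -0.2128, 0.1958]
tcp_rot: [0.999, 0.039, -0.004, -0.001]
ft_force: [0.0, -0.3, 1.2]
opening: -0.0001
gripper_force: 0.0
```

Run:
```python
from h import *
bot.read_camera('top');show();print(delta(S(0,-185,86),tilt2(0,4.6)),delta(S(0,-165,86),tilt2(0,4.6)))
```

```text
t 21.0 st [  -4.8 -183.9  196.5] zdir [-0.007  0.001 -1.   ] y [-0.002 -1.    -0.001] f [-1.3  1.1  0.2] j [-0.45  0.29  1.59 -0.    1.27  1.05]
[ 0.023  0.005  0.442 -0.001  0.004 -0.001] [ 0.022 -0.075  0.442 -0.001  0.004 -0.001]
```

>>> step_arm(plan=[[[0.02, 0.005, 0.1, 0, 0.004, 0, -1], [0.02, 0.005, 0.2, 0, 0.004, 0, -1], [0.02, 0.005, 0.3, 0, 0.004, 0, -1], [0.02, 0.005, 0.4, 0, 0.004, 0, -1], [0.02, 0.005, 0.442, 0, 0.004, 0, -1], [0.02, 0.005, 0.442, 0, 0.004, 0, -1], [0.02, -0.02, 0.442, 0, 0.004, 0, -1], [0.02, -0.04, 0.442, 0, 0.004, 0, -1], [0.02, -0.06, 0.442, 0, 0.004, 0, -1], [0.02, -0.08, 0.442, 0, 0.004, 0, -1]]])

```text
t: 21.83
position: [0.6136, -0.1944, 0.0901]
tcp_rot: [0.999, 0.039, 0.004, 0.002]
ft_force: [0.9, -1.6, 0.4]
opening: -0.0002
gripper_force: 0.6
```

>>> step_arm(plan=[[[0, -0.016, 0, 0, 0, 0, -1], [0, -0.032, 0, 0, 0, 0, -1], [0, -0.048, 0, 0, 0, 0, -1], [0, -0.064, 0, 0, 0, 0, -1], [0, -0.08, 0, 0, 0, 0, -1], [0, -0.096, 0, 0, 0, 0, -1], [0, -0.112, 0, 0, 0, 0, -1], [0, -0.128, 0, 0, 0, 0, -1], [0, -0.144, 0, 0, 0, 0, -1], [0, -0.16, 0, 0, 0, 0, -1]]])

```text
t: 22.67
position: [0.6093, -0.1545, 0.0879]
tcp_rot: [0.999, 0.038, 0.002, 0.001]
ft_force: [-0.4, -2.7, 2.7]
opening: 0.0003
gripper_force: 1.3
```

Run:
```python
from h import *
trayend();show()
```

```text
tray end y [56.4 60.  60.4]
t 22.72 st [   1.9 -124.7   87.7] zdir [ 0.003 -0.001 -1.   ] y [-0.003 -1.     0.001] f [-0.1  0.7  1.3] j [-0.36  0.37  1.71  0.    1.06  1.14]
```

>>> step_arm(plan=[[[0, -0.02, 0, 0, 0, 0, -1], [0, -0.04, 0, 0, 0, 0, -1], [0, -0.06, 0, 0, 0, 0, -1], [0, -0.08, 0, 0, 0, 0, -1], [0, -0.1, 0, 0, 0, 0, -1], [0, -0.12, 0, 0, 0, 0, -1], [0, -0.14, 0, 0, 0, 0, -1], [0, -0.16, 0, 0, 0, 0, -1], [0, -0.18, 0, 0, 0, 0, -1], [0, -0.19, 0, 0, 0, 0, -1]]])

```text
t: 23.55
position: [0.6054, -0.1063, 0.0875]
tcp_rot: [0.999, 0.039, 0.002, 0.001]
ft_force: [-0.0, -1.3, 1.0]
opening: 0.0003
gripper_force: 1.2
```

Run:
```python
from h import *
trayend();show()
```

```text
tray end y [104.8 108.4 108.6]
t 23.6 st [  1.9 -77.1  87.4] zdir [ 0.003 -0.001 -1.   ] y [-0.003 -1.     0.001] f [-0.2  0.4  0.6] j [-0.29  0.35  1.74 -0.    1.05  1.21]
```

>>> step_arm(plan=[[[0, -0.008, 0, 0, 0, 0, -1], [0, -0.016, 0, 0, 0, 0, -1], [0, -0.024, 0, 0, 0, 0, -1], [0, -0.032, 0, 0, 0, 0, -1], [0, -0.038, 0, 0, 0, 0, -1], [0, -0.042, 0, 0, 0, 0, -1], [0, -0.046, 0, 0, 0, 0, -1], [0, -0.048, 0, 0, 0, 0, -1], [0, -0.05, 0, 0, 0, 0, -1], [0, -0.05, 0, 0, 0, 0, -1]]])

```text
t: 24.43
position: [0.6044, -0.0947, 0.0874]
tcp_rot: [0.999, 0.038, 0.002, 0.001]
ft_force: [-0.4, -1.8, -0.7]
opening: 0.0003
gripper_force: 0.8
```

Run:
```python
from h import *
trayend();show()
```

```text
tray end y [116.5 120.1 120.6]
t 24.48 st [  1.9 -65.9  87.4] zdir [ 0.003 -0.002 -1.   ] y [-0.003 -1.     0.002] f [-0.2 -1.1 -0.1] j [-0.27  0.34  1.75 -0.    1.05  1.22]
```

>>> step_arm(plan=[[[0, -0.002, 0, 0, 0, 0, -1], [0, -0.004, 0, 0, 0, 0, -1], [0, -0.006, 0, 0, 0, 0, -1], [0, -0.008, 0, 0, 0, 0, -1], [0, -0.01, 0, 0, 0, 0, -1], [0, -0.012, 0, 0, 0, 0, -1], [0, -0.013, 0, 0, 0, 0, -1], [0, -0.014, 0, 0, 0, 0, -1], [0, -0.014, 0, 0, 0, 0, -1], [0, -0.014, 0, 0, 0, 0, -1]]])

```text
t: 25.32
position: [0.6043, -0.093, 0.0875]
tcp_rot: [0.999, 0.039, 0.002, 0.003]
ft_force: [-0.4, -6.8, -3.0]
opening: -0.0004
gripper_force: 3.3
```

Run:
```python
from h import *
trayend();show()
```

```text
tray end y [118.  121.7 122.3]
t 25.37 st [  2.  -64.2  87.5] zdir [ 0.003 -0.005 -1.   ] y [-0.003 -1.     0.005] f [ 0.1 -6.9 -2.1] j [-0.27  0.34  1.75 -0.    1.05  1.23]
```

Contact force rose to 7 N with the tray end about 120 mm from its start, so it is at the stop. Backing off.

>>> step_arm(plan=[[[0, 0.04, 0, 0, 0, 0, -1], [0, 0.1, 0, 0, 0, 0, -1], [0, 0.16, 0, 0, 0, 0, -1], [0, 0.2, -0.1, 0, 0, 0, -1], [0, 0.24, -0.25, 0, 0, 0, -1], [0, 0.24, -0.4, 0, 0, 0, -1], [0, 0.24, -0.55, 0, 0, 0, -1], [-0.15, 0.24, -0.6, 0, 0, 0, -1], [-0.3, 0.24, -0.6, 0, 0, 0, -1], [-0.45, 0.24, -0.6, 0, 0, 0, -1]]])

```text
t: 26.2
position: [0.4966, -0.1611, 0.2399]
tcp_rot: [0.999, 0.038, 0.004, 0.002]
ft_force: [0.0, -0.1, -0.1]
opening: -0.0001
gripper_force: 0.0
```

>>> step_arm(plan=[[[-0.1, 0, 0, 0, 0, 0, -1], [-0.2, 0, 0, 0, 0, 0, -1], [-0.2, 0, 0, 0, 0, 0, -1], [-0.2, 0, 0, 0, 0, 0, -1], [-0.2, 0, 0, 0, 0, 0, -1], [-0.2, 0, 0, 0, 0, 0, -1], [-0.2, 0, 0, 0, 0, 0, -1], [-0.2, 0, 0, 0, 0, 0, -1], [-0.2, 0, 0, 0, 0, 0, -1], [-0.2, 0, 0, 0, 0, 0, -1]]])

```text
t: 27.03
position: [0.4467, -0.1633, 0.2369]
tcp_rot: [0.999, 0.039, 0.002, 0.001]
ft_force: [0.1, 0.5, 0.1]
opening: 0.0003
gripper_force: 0.0
```

Run:
```python
from h import *
trayend();show()
c=cam('scene');cv2.imwrite('pics/s5.png',cv2.resize(c['image'],(800,600)))
c=cam('top');Q=(cloud(c)-O)@Rz(YAW);x,y,z=np.moveaxis(Q,2,0)*1e3
for lo in(52,75,95,104): 
    m=(abs(x)<45)&(y<-20)&(y>-120)&(z>lo)&(z<lo+12); print(lo,m.sum(),np.round(np.percentile(y[m],[1,5,50]),1) if m.sum() else 0)
```

```text
tray end y [ -7.6 121.3 122.1]
t 27.08 st [-160.9 -121.5  237. ] zdir [ 0.003 -0.002 -1.   ] y [-0.003 -1.     0.002] f [-0.6 -0.7 -0.1] j [-0.5  -0.12  1.95 -0.    1.3   1.  ]
52 207 [-39.9 -39.4 -30.1]
75 9 [-40.  -40.  -39.9]
95 8 [-40.2 -40.1 -39.9]
104 68 [-47.6 -47.1 -42.1]
```

View pics/s5.png

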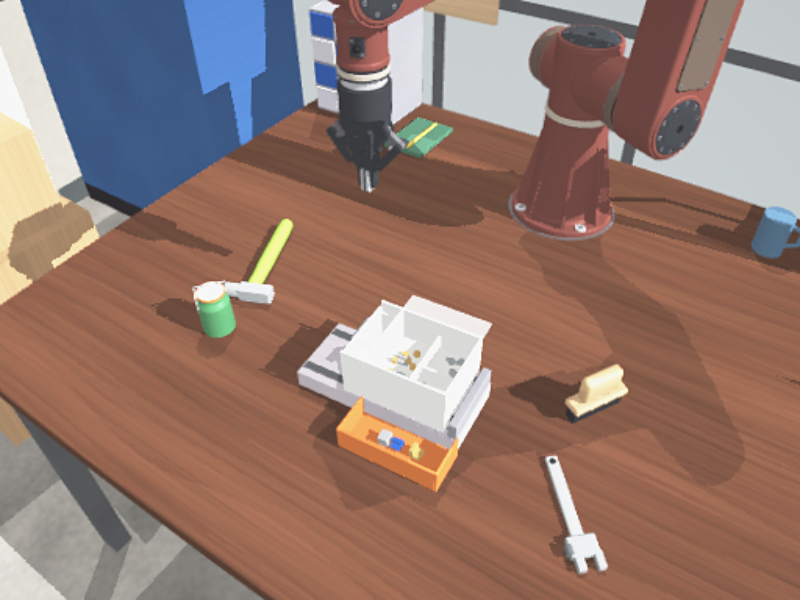

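The picture shows the tray home against the bumper (470,400), the bin shut at y = -47 mm (expected -46), three offcuts in the trough at (400,443), and the brush upright on its bristles at (597,392). The hammer, spanner and bottle are unmoved. Handing in.

```bash
python3 -c "
from cell import bot
print(bot.hand_in())"
```

```text
the job is handed in; nothing more can be done
None
```

The job is handed in at about 27 s; no verdict came back. By the last camera check, all three offcuts are in the trough, the brush stands on its bristles, the tray is home against its stop with its bin shut, and the bystanders look unmoved.

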